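# Clamp the graphics card in its service cradle

### The job

Clamp the red graphics card in its service cradle: swing the blue clamp arm in over the card until it is hard against its stop, then start the arm's orange captive knob in the post below it by pushing it down and turning it clockwise, and screw it fully home so that it stays down when you let go. Leave the card lying in its cradle and do not shift the other things on the bench.

Things in the scene. Friction and masses are not known exactly. Their poses are not given: they have to be found in the camera images.
- cradle: Aluminium service cradle fixed to the bench: plate 240 mm (its x) by 310 mm (its y, from -190 to +120), 10 mm thick. Origin on the bench under the card's middle; x points away from the robot at yaw 0. Pivot post at its (78, 55) mm, steel fastening post (56 mm diameter, top at z = 46 mm) at its (-82, 55) mm.
- pivot (a point): Vertical axis of the blue clamp arm, at the height of the arm's upper face (z = 64 mm), far side of the cradle; axes as the cradle's. The arm is a level bar 32 mm wide and 14 mm thick (z = 50 to 64 mm) that reaches 180 mm from the pivot. It can be pushed on its side face: the highest parts of the card (z = 32 mm) and the posts (46 mm) lie below its underside.
- post_top (a point): Middle of the top of the steel fastening post (z = 46 mm); the knob's axis stands over it when the arm is closed. Its two-start thread is hidden under a rubber seal: two slots half a turn apart, at an angle unknown and different every time, to be felt for. The pin enters within 0.2 rad of the right angle; then, pushed below 0.017, it turns clockwise in under the thread.
- swing (a joint): Clamp arm's angle, rad: 0 = closed, against its stop, along the cradle's -x from the pivot, over the card's end; grows clockwise from above as it opens towards the cradle's +y (left), to 1.5. Stiff pivot (0.22 N m, so 2.5 N pushed at 90 mm from the pivot): it stays where it is left.
- plunge (a joint): How far the knob is down, m: 0 = up on its spring, 0.021 = lowest (spring: 2 N at the top, 7 N at the bottom). With the arm closed, the knob's cross-pin lands on the thread's flat lead at about 0.0055 and stops, unless it lies over the slots: then it can be pushed on down to 0.021. Released, it springs up if not caught, rests at 0.0155 when just caught under the thread, 0.019 when home.
- knob_grip (a point): Orange captive knob: upright bar 64 mm long (point's x), 16 mm thick (point's y), 26 mm tall, 160 mm from the pivot. Point on its axis, 2 mm below its upper face, z = 112 mm when up; sinks with plunge. Cross-pin parallel to the bar. Clockwise from above screws it in: 2 rad from the slot to home, 2.3 to the end stop. Friction (0.04 N m) keeps its angle, and its depth once caught, between grasps.
- card: Red graphics card lying loose in the cradle, 104 x 186 mm, highest parts 22 mm above its underside (its origin, centre); heavy black fin block underneath.
- jar: Small clear jar, 40 mm diameter, 55 mm tall, standing on the cradle plate beyond the card's right-hand end. Leave alone. Origin at the centre of its underside.
- brush: Flat brush with a red handle lying on the bench left of the cradle, about 200 mm long and 15 mm high. Leave alone. Origin on its underside, near its middle, x along it.
- meter: Red multimeter, 150 x 80 x 30 mm, lying on the right. Leave alone. Origin: centre of its underside.
- mouse: Black computer mouse, 105 x 60 x 22 mm, right. Leave alone. Origin: centre of its underside.
- flask: White bottle, 60 mm diameter, 120 mm tall, right. Leave alone. Origin: centre of its underside.
- driver: Blue screwdriver, 200 mm, lying on the left. Leave alone. Origin: under its middle.
- carton: Cardboard carton, 110 x 80 x 60 mm, left. Leave alone. Origin: centre of its underside.

How it is judged:
On the way, in this order (a step that is already met when the one before it is completed fails the run):
1. the arm is swung closed against its stop (within 0.03 rad) (value of joint swing below 0.03 rad), for 0.2 s.
2. with the arm closed, the knob has dropped into its thread (more than 14 mm down) (value of joint swing below 0.035 rad and value of joint plunge above 0.014 m), for 0.1 s.
At the end, for the whole second after the job is handed in: The arm is closed (within 0.035 rad), the released knob stays down at 18 mm or more (home is about 19 mm), and the card lies in the cradle within 15 mm of where it began (value of joint swing below 0.035 rad and value of joint plunge above 0.018 m and distance of card from where it was at the start of the episode below 0.015 m); the robot touches nothing.
It fails at once if the card is shifted by more than 15 mm (distance of card from where it was at the start of the episode above 0.015 m).
It fails at once if another thing on the bench is shifted by more than 30 mm (distance of any of jar, brush, meter, mouse, flask, driver, carton from where it was at the start of the episode above 0.03 m).
It also fails if it takes over 72 s, if anything falls off the work surface, if the arm or the gripper's body presses on something with over 40 N, if the wrist force passes 120 N, or if a joint passes its speed limit or range.

### The arm

A 6-joint arm with a two-finger parallel gripper is mounted at the origin on the work surface. World frame = base frame: x ahead of the robot, y to its left, z up, the work surface at z = 0. Lengths are in m, angles in rad, forces in N, time in s.
With the tool pointing down it reaches from about 0.25 to 0.775 m from the base axis. Payload 4 kg.
Tool frame: the origin (TCP) lies at the very end of the fingers, on their centre line; the grasp point (between the pads) lies 19 mm behind it; z points along the fingers, y is the line along which they close (so a half turn about z gives the same grasp; the last joint's range is limited). The gripper opens to 85 mm and grips with 20 to 120 N. Pads are 22 mm wide; open, the fingers measure 114 mm over their backs; the gripper's body (76 mm by 85 mm) begins 54 mm behind the grasp point. The pads swing forward as they close: fully open they stand 13 mm farther back than shut.
Start: joints at [-1.308, 0.087, 1.371, -0, 1.684, -0.103], TCP at [0.197, -0.514, 0.198] pointing down, gripper open.
Joint ranges: [-3.1, 3.1], [-0.76, 2.03], [0.27, 2.55], [-1.08, 4.22], [0.17, 2.65], [-2.57, 2.57]. Speed limits (rad/s): [2.79, 2.79, 3.14, 3.14, 3.14, 3.14].

### API

Orientations are given as a 3x3 rotation matrix whose columns are the frame's x, y, z axes.
In Python, from workcell import read_state, get_image, camera_info, finish_job gives the robot as it stands.
- The arm moves only by the tool jog_arm, never from a script. Its argument "steps" is one flat list of numbers, 6 for each row, row after row: the shift along the tool's x, y, z scaled (see below), then the turn, a rotation vector about the tool's x, y, z scaled (see below). A call has 1 to 5 rows; each row is the pose to reach, as a shift and turn from the pose commanded when the call began, along the tool's axes at that moment; what a row does not reach only later rows make up. The controller multiplies each number of a shift by 0.5 m and each number of a turn by 1.5 rad. A row lasts 1/12 s, in which the tool goes at most 41.7 mm and 7.16 degrees, less where a joint would pass 70% of its speed; a pose out of reach is approached as far as the arm can. A call with a number of a shift or a turn outside -1 to 1 is refused whole. A call with a gripper value outside its range is refused whole. "grip" is the opening, from 0 (shut) to 1 (fully open), set as the call begins (left out, the last holds). The fingers move at their own pace and stop on an object; the grip force is fixed at half the most. Time passes only in rows, so rows that repeat a pose let the fingers close. It gives the time, the measured TCP pose, the force, the opening and the grip force at its end, in the units of the state.
- read_state(): the state, without advancing time (a new reading comes with each control period).
- get_image(name): name is "scene" or "top" or "wrist"; returns (picture, depth): 420x560x3 uint8, red, green, blue; 420x560 float32, m along the optical axis (not along the pixel's ray), 0 where there is no reading.
- camera_info(name): a dict with "fx", "fy", "cx", "cy" (pixels), "world_to_cam" (4x4, takes a point from world to camera coordinates). Camera axes: x right, y down, z forward; pixel columns grow to the right and rows downward; lengths in m; the calibration is good to about 2 mm. The wrist camera is an equidistant fisheye: a pixel r from the principal point sees the ray r / f radians off the axis. A picture is of the moment at which its call begins: read the wrist's pose just before it. camera_info takes no time and is no camera call; for the wrist camera it gives the pose at the moment of the call.
- finish_job(): hands the job in; it is judged then, once.
The state is a dict: "clock": time; "q": joint angles; "joint_vel": joint speeds; "joint_torque": joint torques, N m; "tool_pos": TCP position; "tool_rot": TCP orientation; "force": force on the tool from outside, world axes, zero at the start; "wrist_torque": the same for the moment, N m; "grip_width": opening from 0.0 (shut) to 1.0 (fully open); "grasp_force": force on a finger pad.
Only numpy, scipy, OpenCV 4.12 (cv2) and the standard library are available. Lean on these libraries where they do the work, as an engineer would, in place of code of your own. Each camera call takes 0.05 s, during which the arm holds its last target. There are 200 camera calls.

## Working session

There is one attempt and no reset: what is moved stays moved. The work goes in short steps, Python scripts to look and compute and a tool call to move; the robot and the scene stay as the last step left them, time stands still between calls to the robot, and variables do not carry over. Pictures are saved under pics/ and viewed, at most 10 in all, crops included, and the job is handed in when it is done.

Besides the shell and the picture viewer there is one more tool, called after "Request:" as name(argument=value, ...) on one line, values as JSON. jog_arm: Moves the arm, as the interface text tells. Shifts and turns lie within -1 to 1; 1 stands for 0.5 m of shift or 1.5 rad of turn. Its arguments: {"type":"object","properties":{"steps":{"type":"array","items":{"type":"number","minimum":-1,"maximum":1}},"grip":{"type":"number"}},"required":["steps"]}

```bash
mkdir -p pics; cat > h.py <<'E'
import numpy as np,cv2
from workcell import *
def grab(n,f=None):
    ci=camera_info(n); p,d=get_image(n)
    if f: cv2.imwrite('pics/'+f,p[:,:,::-1])
    return p,d,ci
def pts(d,ci):
    v,u=np.mgrid[:d.shape[0],:d.shape[1]]
    c=np.stack([(u-ci['cx'])/ci['fx']*d,(v-ci['cy'])/ci['fy']*d,d,np.ones_like(d)],-1)
    return (c@np.linalg.inv(ci['world_to_cam']).T)[...,:3]
E
python3 - <<'E'
from h import *
s=read_state();print(s)
for n in('top','scene'):
    p,d,ci=grab(n,n+'0.png')
    np.savez(n+'0.npz',p=p,d=d,**ci)
    P=pts(d,ci); h=cv2.cvtColor(p,cv2.COLOR_RGB2HSV)
    print(n,ci)
    for nm,lo,hi in(('orange',8,20),('blue',100,125),('red',0,5)):
        m=((h[...,0]>=lo)&(h[...,0]<=hi)&(h[...,1]>140)&(h[...,2]>70)).astype(np.uint8)
        k,l,st,c=cv2.connectedComponentsWithStats(m)
        for i in range(1,k):
            if st[i,4]>40:
                q=P[(l==i)&(d>0)]
                print(nm,st[i],np.median(q,0).round(3) if len(q) else '',np.percentile(q,[2,98],axis=0).round(3).tolist() if len(q) else '')
E
```

```text
{'clock': 0.0, 'q': array([-1.30809419e+00,  8.80067029e-02,  1.37229190e+00, -1.89501994e-05,
        1.68359767e+00, -1.03068441e-01]), 'joint_vel': array([ 1.49787647e-04,  9.82921751e-05,  1.23110372e-03, -7.92836864e-04,
        1.07831522e-03, -1.02829430e-03]), 'joint_torque': array([-2.54237464e-03, -3.51866019e+01, -3.13279581e+01, -2.91563001e-04,
        1.08689247e-02,  3.39221413e-05]), 'tool_pos': array([ 0.19657143, -0.51304899,  0.19659186]), 'tool_rot': array([[ 9.33849251e-01,  3.57666320e-01, -6.16413875e-04],
       [ 3.57666785e-01, -9.33846638e-01,  2.21970041e-03],
       [ 2.18276055e-04, -2.29333634e-03, -9.99997346e-01]]), 'force': array([-0.03532688,  0.73077781,  0.17776807]), 'wrist_torque': array([ 0.0199579 ,  0.00373471, -0.0041309 ]), 'grasp_force': 0.0, 'grip_width': 1.0033149405206743}
top {'fx': 410.61563000555793, 'fy': 410.61563000555793, 'cx': 281.9410677886615, 'cy': 207.94267487574487, 'world_to_cam': array([[-0.01413518, -0.99979529, -0.01447643,  0.03122272],
       [-0.99550458,  0.0154276 , -0.09344847,  0.53359624],
       [ 0.09365267,  
[... 2492 characters left out ...]
[0.602, 0.017, 0.023], [0.631, 0.111, 0.03]]
blue [398  89  23  29  56] [0.118 0.621 0.059] [[0.025, 0.596, 0.002], [0.221, 0.681, 0.07]]
blue [373 151  29  10 120] [0.332 0.444 0.024] [[0.305, 0.404, 0.018], [0.36, 0.481, 0.028]]
blue [337 203  31  31 324] [0.586 0.201 0.064] [[0.548, 0.159, 0.06], [0.626, 0.256, 0.067]]
red [327 191  23  21 115] [0.477 0.213 0.012] [[0.43, 0.193, 0.008], [0.518, 0.23, 0.017]]
red [ 93 204  46  44 687] [ 0.403 -0.46   0.029] [[0.329, -0.514, 0.021], [0.475, -0.402, 0.033]]
red [299 208  39  34 556] [0.559 0.118 0.026] [[0.509, 0.07, 0.023], [0.605, 0.162, 0.029]]
red [270 226  23  30 201] [ 0.586 -0.001  0.026] [[0.534, -0.021, 0.022], [0.634, 0.021, 0.03]]
```

```bash
python3 - <<'E'
from h import *
a=cv2.imread('pics/top0.png')[130:310,140:340];b=cv2.imread('pics/scene0.png')[130:310,230:430]
cv2.imwrite('pics/a.png',np.hstack([cv2.resize(x,(400,360),interpolation=cv2.INTER_CUBIC) for x in (a,b)]))
E
```

```text
(no output)
```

View pics/a.png

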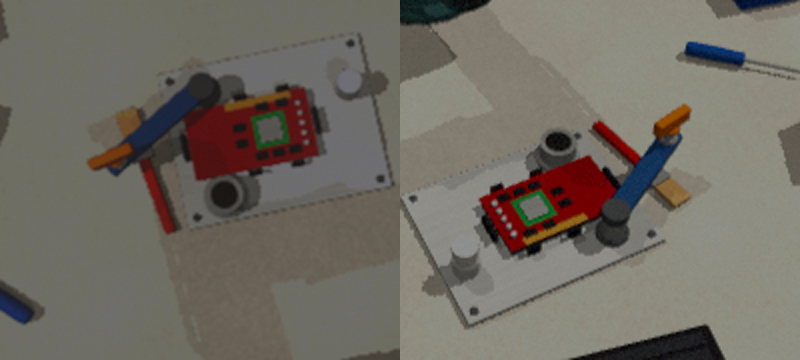

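The picture shows the arm open by about 1 rad. In the top view the pivot is near pixel (241,175) and the fastening post near (252,227). In the scene view they are near (337,234) and (309,202). The knob overhangs the brush.

```bash
cat >> h.py <<'E'
def ray(ci,u,v):
    R=ci['world_to_cam'][:3,:3];t=ci['world_to_cam'][:3,3]
    d=R.T@np.array([(u-ci['cx'])/ci['fx'],(v-ci['cy'])/ci['fy'],1]);return -R.T@t,d
def onz(ci,u,v,z):
    o,d=ray(ci,u,v);return o+d*(z-o[2])/d[2]
def tri(rs):
    A=0;b=0
    for o,d in rs:
        d=d/np.linalg.norm(d);M=np.eye(3)-np.outer(d,d);A=A+M;b=b+M@o
    return np.linalg.solve(A,b)
E
python3 - <<'E'
from h import *
t=np.load('top0.npz');s=np.load('scene0.npz')
for nm,a,b in(('pivot',(241,174.5),(337,234)),('post',(252.5,227),(309,202.5)),('knob',(194.5,208.5),(366,190.5))):
    print(nm,tri([ray(t,*a),ray(s,*b)]).round(4),[onz(c,*q,z).round(4) for z in((.064,.046,.114)[('pivot','post','knob').index(nm)],) for c,q in((t,a),(s,b))])
for c,lim in((t,None),(s,None)):
    P=pts(c['d'],c);h=cv2.cvtColor(c['p'],cv2.COLOR_RGB2HSV)
    x,y,z=np.moveaxis(P,-1,0);reg=(x>.35)&(x<.75)&(y>-.15)&(y<.35)&(c['d']>0)
    m=reg&(abs(z-.064)<.006)
    q=P[m];print('arm',len(q),cv2.minAreaRect((q[:,:2]*1000).astype(np.float32)))
    m=reg&(z>.106)&(z<.122);q=P[m];print('knob',len(q),cv2.minAreaRect((q[:,:2]*1000).astype(np.float32)),np.median(q[:,2]))
    m=reg&(abs(z-.01)<.005)&(h[...,1]<60)&(h[...,2]>100);m=cv2.morphologyEx(m.astype(np.uint8),cv2.MORPH_OPEN,np.ones((3,3)))>0
    q=P[m];print('plate',len(q),cv2.minAreaRect((q[:,:2]*1000).astype(np.float32)))
    m=reg&(abs(z-.046)<.006)&(x<.58);q=P[m];print('post',len(q),cv2.minEnclosingCircle((q[:,:2]*1000).astype(np.float32)),np.median(q,0))
E
```

```text
pivot [0.6302 0.1417 0.0628] [array([0.6294, 0.14  , 0.064 ]), array([0.6313, 0.1429, 0.064 ])]
post [0.4787 0.1117 0.0378] [array([0.4778, 0.1093, 0.046 ]), array([0.4858, 0.1108, 0.046 ])]
knob [0.5293 0.2666 0.099 ] [array([0.5278, 0.2631, 0.114 ]), array([0.5417, 0.2587, 0.114 ])]
arm 744 ((615.5245361328125, 106.6072769165039), (101.43523406982422, 386.1452941894531), 18.395713806152344)
knob 139 ((531.9376220703125, 264.2317810058594), (16.672279357910156, 63.079166412353516), 23.131662368774414) 0.11423976246187428
plate 2879 ((577.423583984375, 40.967315673828125), (238.33456420898438, 308.962646484375), 11.090447425842285)
post 286 ((503.1304931640625, 161.23753356933594), 81.42334747314453) [0.47931867 0.11341769 0.04630274]
arm 709 ((616.446533203125, 108.50592803955078), (95.1663589477539, 393.9334411621094), 16.31036376953125)
knob 111 ((532.0925903320312, 263.78582763671875), (16.874263763427734, 65.10358428955078), 21.125125885009766) 0.11291230450670908
plate 3384 ((576.12548828125, 41.08245849609375), (241.1514434814453, 311.2727966308594), 10.72769546508789)
post 219 ((477.9884033203125, 111.4466552734375), 30.08354377746582) [0.48003887 0.11171488 0.04525865]
```

```bash
cat >> h.py <<'E'
def num(p0,y0,p1,y1):  # tool pointing down, x-axis yaw in deg -> scaled numbers
    a=np.radians(y0);d=np.subtract(p1,p0)
    R=np.array([[np.cos(a),np.sin(a),0],[np.sin(a),-np.cos(a),0],[0,0,-1]])
    return (R.T@d/.5).round(4).tolist()+[round(-np.radians(y1-y0)/1.5,4)]
def cur():
    s=read_state();R=s['tool_rot'];return s['tool_pos'],np.degrees(np.arctan2(R[1,0],R[0,0]))
def plan(way):
    p,y=cur();print(round(read_state()['clock'],2),p.round(4),round(y,2),read_state()['force'].round(1))
    for w in way:
        print([round(v,3) for v in w],num(p,y,w[:3],w[3]));p,y=w[:3],w[3]
PIV=np.array([.6345,.1435]);POST=np.array([.4795,.113]);YAW=10.9
E
python3 - <<'E'
from h import *
a=np.array([.197,-.514,.198,21]);b=np.array([.592,.253,.15,160])
plan([a+(b-a)*i/5 for i in range(1,6)])
E
```

```text
0.1 [ 0.1966 -0.5131  0.1967] 20.96 [-0.4 -0.7 -0.2]
[np.float64(0.276), np.float64(-0.361), np.float64(0.188), np.float64(48.8)] [0.2574, -0.2281, 0.0166, np.float64(-0.3239)]
[np.float64(0.355), np.float64(-0.207), np.float64(0.179), np.float64(76.6)] [0.3349, -0.0832, 0.0192, np.float64(-0.3235)]
[np.float64(0.434), np.float64(-0.054), np.float64(0.169), np.float64(104.4)] [0.3351, 0.0826, 0.0192, np.float64(-0.3235)]
[np.float64(0.513), np.float64(0.1), np.float64(0.16), np.float64(132.2)] [0.2579, 0.2293, 0.0192, np.float64(-0.3235)]
[np.float64(0.592), np.float64(0.253), np.float64(0.15), np.float64(160.0)] [0.1211, 0.3231, 0.0192, np.float64(-0.3235)]
```

Request:
jog_arm(steps=[0.257, -0.228, 0, 0, 0, -0.323, 0.257, -0.228, 0, 0, 0, -0.323, 0.257, -0.228, 0, 0, 0, -0.323, 0.257, -0.228, 0, 0, 0, -0.323, 0.257, -0.228, 0, 0, 0, -0.323], grip=0)

```text
clock: 0.52
tool_pos: [0.2781, -0.356, 0.1977]
tool_rot: [[0.653, 0.757, 0.002], [0.757, -0.653, 0.003], [0.003, -0.001, -1.0]]
force: [-0.6, -0.2, -1.1]
grip_width: 0.294
grasp_force: 0.0
```

Request:
jog_arm(steps=[0.335, -0.083, 0, 0, 0, -0.323, 0.335, -0.083, 0, 0, 0, -0.323, 0.335, -0.083, 0, 0, 0, -0.323, 0.335, -0.083, 0, 0, 0, -0.323, 0.335, -0.083, 0, 0, 0, -0.323])

```text
clock: 0.93
tool_pos: [0.3572, -0.2028, 0.1977]
tool_rot: [[0.224, 0.975, 0.002], [0.975, -0.224, 0.003], [0.003, 0.001, -1.0]]
force: [0.9, -0.2, -0.3]
grip_width: -0.001
grasp_force: 0.0
```

Request:
jog_arm(steps=[0.335, 0.083, 0.02, 0, 0, -0.323, 0.335, 0.083, 0.02, 0, 0, -0.323, 0.335, 0.083, 0.02, 0, 0, -0.323, 0.335, 0.083, 0.02, 0, 0, -0.323, 0.335, 0.083, 0.02, 0, 0, -0.323])

```text
clock: 1.35
tool_pos: [0.4362, -0.05, 0.1868]
tool_rot: [[-0.254, 0.967, -0.0], [0.967, 0.254, 0.003], [0.003, 0.0, -1.0]]
force: [0.1, -1.0, 0.3]
grip_width: 0.001
grasp_force: 0.0
```

Request:
jog_arm(steps=[0.258, 0.229, 0.02, 0, 0, -0.323, 0.258, 0.229, 0.02, 0, 0, -0.323, 0.258, 0.229, 0.02, 0, 0, -0.323, 0.258, 0.229, 0.02, 0, 0, -0.323, 0.258, 0.229, 0.02, 0, 0, -0.323])

```text
clock: 1.77
tool_pos: [0.5155, 0.1024, 0.176]
tool_rot: [[-0.673, 0.739, -0.002], [0.739, 0.673, 0.002], [0.003, 0.0, -1.0]]
force: [-0.3, -0.5, 0.2]
grip_width: 0.001
grasp_force: 0.0
```

Request:
jog_arm(steps=[0.121, 0.323, 0.02, 0, 0, -0.323, 0.121, 0.323, 0.02, 0, 0, -0.323, 0.121, 0.323, 0.02, 0, 0, -0.323, 0.121, 0.323, 0.02, 0, 0, -0.323, 0.121, 0.323, 0.02, 0, 0, -0.323])

```text
clock: 2.18
tool_pos: [0.595, 0.255, 0.1643]
tool_rot: [[-0.94, 0.342, -0.003], [0.342, 0.94, 0.001], [0.003, -0.0, -1.0]]
force: [-0.8, -1.4, -1.0]
grip_width: 0.001
grasp_force: 0.0
```

```bash
cat >> h.py <<'E'
def rows(ws):
    p,y=cur();print(round(read_state()['clock'],2),p.round(4),round(y,2))
    print([v for w in ws for v in (lambda n:[round(x,3) for x in n[:3]]+[0,0,round(n[3],3)])(num(p,y,w[:3],w[3]))])
def arc(s,r=.11,off=.03):
    f=np.radians(180+YAW)-s;u=np.array([np.cos(f),np.sin(f)]);n=np.array([np.sin(f),-np.cos(f)])
    return PIV+r*u+off*n
E
python3 - <<'E'
from h import *
p,y=cur()
f=np.radians(180+YAW)-1.056;u=np.array([np.cos(f),np.sin(f)]);n=np.array([np.sin(f),-np.cos(f)])
print((p[:2]-PIV)@u,(p[:2]-PIV)@n)
plan([(*p[:2],.054,160)])
rows([(*arc(s),.054,160) for s in (1,.9,.8,.7,.6)])
rows([(*arc(s),.054,160) for s in (.5,.4,.3,.2,.1)])
E
```

```text
0.11050405549222792 0.04222882483002182
2.18 [0.595  0.255  0.1643] 159.99 [-0.8 -1.4 -1. ]
[np.float64(0.595), np.float64(0.255), 0.054, 160] [0.0, 0.0, 0.2206, np.float64(-0.0001)]
2.18 [0.595  0.255  0.1643] 159.99
[0.02, -0.031, 0.221, 0, 0, np.float64(-0.0), 0.034, -0.049, 0.221, 0, 0, np.float64(-0.0), 0.047, -0.068, 0.221, 0, 0, np.float64(-0.0), 0.057, -0.088, 0.221, 0, 0, np.float64(-0.0), 0.066, -0.109, 0.221, 0, 0, np.float64(-0.0)]
2.18 [0.595  0.255  0.1643] 159.99
[0.072, -0.131, 0.221, 0, 0, np.float64(-0.0), 0.076, -0.154, 0.221, 0, 0, np.float64(-0.0), 0.077, -0.176, 0.221, 0, 0, np.float64(-0.0), 0.077, -0.199, 0.221, 0, 0, np.float64(-0.0), 0.074, -0.222, 0.221, 0, 0, np.float64(-0.0)]
```

Request:
jog_arm(steps=[0, 0, 0.08, 0, 0, 0, 0, 0, 0.16, 0, 0, 0, 0, 0, 0.22, 0, 0, 0, 0, 0, 0.22, 0, 0, 0])

```text
clock: 2.52
tool_pos: [0.5881, 0.2476, 0.048]
tool_rot: [[-0.937, 0.35, -0.017], [0.35, 0.937, -0.006], [0.013, -0.012, -1.0]]
force: [-1.2, -0.9, -2.1]
grip_width: 0.002
grasp_force: 0.0
```

Request:
jog_arm(steps=[0.02, -0.031, 0, 0, 0, 0, 0.034, -0.049, 0, 0, 0, 0, 0.047, -0.068, 0, 0, 0, 0, 0.057, -0.088, 0, 0, 0, 0, 0.066, -0.109, 0, 0, 0, 0])

```text
clock: 2.93
tool_pos: [0.5448, 0.2103, 0.0604]
tool_rot: [[-0.937, 0.349, 0.003], [0.349, 0.937, 0.0], [-0.003, 0.001, -1.0]]
force: [0.2, -0.9, 0.6]
grip_width: -0.003
grasp_force: 0.0
```

Request:
jog_arm(steps=[0.006, -0.022, 0, 0, 0, 0, 0.01, -0.045, 0, 0, 0, 0, 0.011, -0.067, 0, 0, 0, 0, 0.011, -0.09, 0, 0, 0, 0, 0.008, -0.113, 0, 0, 0, 0])

```text
clock: 3.35
tool_pos: [0.5203, 0.1588, 0.0582]
tool_rot: [[-0.938, 0.346, 0.0], [0.346, 0.938, -0.0], [-0.0, 0.0, -1.0]]
force: [-0.4, -0.9, -0.5]
grip_width: 0.001
grasp_force: 0.0
```

```bash
python3 - <<'E'
from h import *
print(read_state()['force'])
rows([(*arc(s,off=o),.054,160) for s,o in ((.05,.03),(0,.03),(0,.025),(0,.02),(0,.015))])
grab('scene','b.png')
E
```

```text
[-0.39794447 -0.88683591 -0.5169638 ]
3.35 [0.5203 0.1588 0.0582] 159.73
[-0.003, -0.001, 0.008, 0, 0, np.float64(-0.003), -0.006, -0.012, 0.008, 0, 0, np.float64(-0.003), -0.011, -0.021, 0.008, 0, 0, np.float64(-0.003), -0.016, -0.029, 0.008, 0, 0, np.float64(-0.003), -0.021, -0.038, 0.008, 0, 0, np.float64(-0.003)]
```

View pics/b.png

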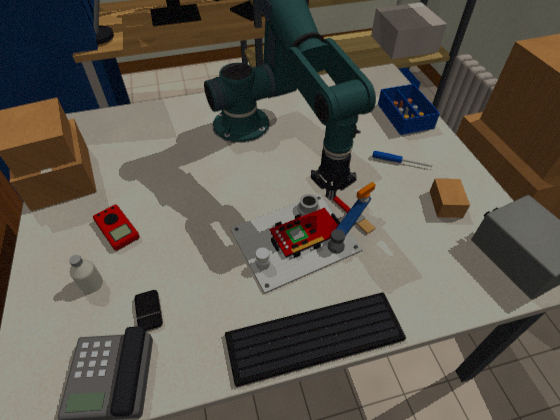

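```bash
python3 - <<'E'
from h import *
print(cur(),read_state()['clock'],read_state()['q'])
for n in('top','scene'):
    p,d,ci=grab(n,n+'1.png');P=pts(d,ci);x,y,z=np.moveaxis(P,-1,0)
    h=cv2.cvtColor(p,cv2.COLOR_RGB2HSV)
    m=(h[...,0]>=8)&(h[...,0]<=20)&(h[...,1]>140)&(z>.106)&(z<.122)&(x>.35)&(x<.75)&(y>-.15)&(y<.4)
    q=P[m];print('knob',len(q),cv2.minAreaRect((q[:,:2]*1000).astype(np.float32)))
E
python3 -c "
import cv2,numpy as np
a=cv2.imread('pics/top1.png')[130:310,140:340];b=cv2.imread('pics/scene1.png')[130:310,260:460]
cv2.imwrite('pics/c.png',np.hstack([cv2.resize(x,(400,360),interpolation=cv2.INTER_CUBIC) for x in (a,b)]))"
```

```text
(array([0.51992191, 0.1568015 , 0.05793864]), np.float64(159.65437561512513)) 3.4 [ 0.18991895  0.1424875   1.59202137 -0.00217322  1.40789671 -1.02542545]
knob 0 ((0.0, 0.0), (0.0, 0.0), 0.0)
knob 109 ((532.2674560546875, 262.5787658691406), (16.86981964111328, 61.54242706298828), 22.45272445678711)
```

View pics/c.png

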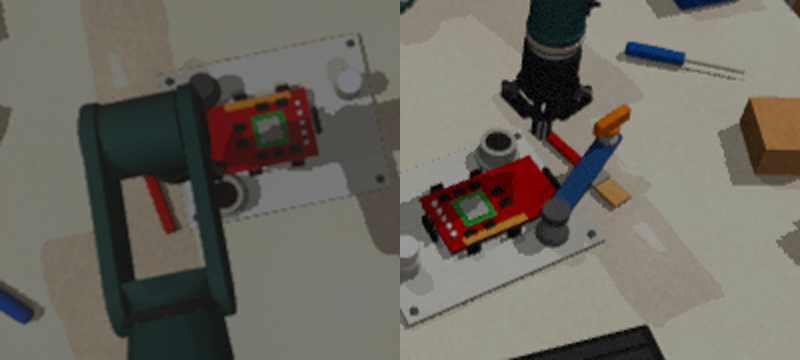

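The picture shows the fingers standing on the robot's side of the still-open arm. In the scene view the fingertips are near (330,195) and the knob near (366,192). They slipped over the arm because they were too high, so I'll go back and push lower and slower.

```bash
python3 - <<'E'
from h import *
p,y=cur();a=arc(1.056,.078,.045)
plan([(*p[:2],.15,160),(*a,.15,160),(*a,.045,160)])
E
```

```text
3.5 [0.5206 0.1591 0.0579] 159.65 [-0.2 -0.  -0.4]
[np.float64(0.521), np.float64(0.159), 0.15, 160] [0.0, 0.0, -0.1842, np.float64(-0.0041)]
[np.float64(0.618), np.float64(0.232), 0.15, 160] [-0.1336, 0.2039, 0.0, np.float64(-0.0)]
[np.float64(0.618), np.float64(0.232), 0.045, 160] [0.0, 0.0, 0.21, np.float64(-0.0)]
```

Request:
jog_arm(steps=[0, 0, -0.06, 0, 0, 0, 0, 0, -0.12, 0, 0, 0, 0, 0, -0.184, 0, 0, 0, 0, 0, -0.184, 0, 0, 0])

```text
clock: 3.83
tool_pos: [0.5248, 0.1614, 0.1579]
tool_rot: [[-0.938, 0.345, 0.014], [0.346, 0.938, 0.003], [-0.012, 0.008, -1.0]]
force: [1.1, -0.2, 1.5]
grip_width: 0.001
grasp_force: 0.0
```

Request:
jog_arm(steps=[-0.04, 0.06, 0, 0, 0, 0, -0.08, 0.12, 0, 0, 0, 0, -0.134, 0.204, 0, 0, 0, 0, -0.134, 0.204, 0, 0, 0, 0, -0.134, 0.204, 0, 0, 0, 0])

```text
clock: 4.25
tool_pos: [0.6197, 0.2344, 0.1469]
tool_rot: [[-0.939, 0.344, -0.003], [0.344, 0.939, -0.0], [0.003, -0.001, -1.0]]
force: [-1.2, -0.1, -0.6]
grip_width: -0.003
grasp_force: 0.0
```

Request:
jog_arm(steps=[0, 0, 0.05, 0, 0, 0, 0, 0, 0.1, 0, 0, 0, 0, 0, 0.14, 0, 0, 0, 0, 0, 0.16, 0, 0, 0, 0, 0, 0.16, 0, 0, 0])

```text
clock: 4.67
tool_pos: [0.6159, 0.2316, 0.0665]
tool_rot: [[-0.938, 0.346, -0.006], [0.346, 0.938, -0.002], [0.005, -0.004, -1.0]]
force: [-0.6, 0.3, -1.3]
grip_width: 0.001
grasp_force: 0.0
```

```bash
python3 - <<'E'
from h import *
a=arc(1.056,.078,.045)
plan([(*a,.045,160)])
E
```

```text
4.67 [0.6159 0.2316 0.0665] 159.75 [-0.6  0.3 -1.3]
[np.float64(0.618), np.float64(0.232), 0.045, 160] [-0.004, 0.0026, 0.0431, np.float64(-0.0029)]
```

Request:
jog_arm(steps=[0, 0, 0.02, 0, 0, 0, 0, 0, 0.043, 0, 0, 0, 0, 0, 0.043, 0, 0, 0, 0, 0, 0.043, 0, 0, 0, 0, 0, 0.043, 0, 0, 0])

```text
clock: 5.08
tool_pos: [0.619, 0.2327, 0.049]
tool_rot: [[-0.938, 0.346, 0.001], [0.346, 0.938, 0.0], [-0.001, 0.001, -1.0]]
force: [0.5, -0.6, 0.5]
grip_width: 0.003
grasp_force: 0.0
```

```bash
python3 - <<'E'
from h import *
print(cur(),read_state()['force'])
L=[1.0,.9,.8,.7,.6,.5,.4,.3,.2,.1]
rows([(*arc(s,.078),.045,160) for s in L[:5]])
rows([(*arc(s,.078),.045,160) for s in L[5:]])
E
```

```text
(array([0.61902464, 0.23267444, 0.04899176]), np.float64(159.75913774565925)) [ 0.48414302 -0.55971081  0.49062912]
5.08 [0.619  0.2327 0.049 ] 159.76
[0.023, -0.034, 0.008, 0, 0, np.float64(-0.003), 0.035, -0.046, 0.008, 0, 0, np.float64(-0.003), 0.045, -0.059, 0.008, 0, 0, np.float64(-0.003), 0.054, -0.073, 0.008, 0, 0, np.float64(-0.003), 0.062, -0.088, 0.008, 0, 0, np.float64(-0.003)]
5.08 [0.619  0.2327 0.049 ] 159.76
[0.068, -0.103, 0.008, 0, 0, np.float64(-0.003), 0.072, -0.12, 0.008, 0, 0, np.float64(-0.003), 0.075, -0.136, 0.008, 0, 0, np.float64(-0.003), 0.076, -0.153, 0.008, 0, 0, np.float64(-0.003), 0.076, -0.169, 0.008, 0, 0, np.float64(-0.003)]
```

Request:
jog_arm(steps=[0.01, -0.015, 0.012, 0, 0, 0, 0.023, -0.034, 0.012, 0, 0, 0, 0.035, -0.046, 0.012, 0, 0, 0, 0.045, -0.059, 0.012, 0, 0, 0, 0.045, -0.059, 0.012, 0, 0, 0])

```text
clock: 5.5
tool_pos: [0.5866, 0.2122, 0.0431]
tool_rot: [[-0.938, 0.346, 0.001], [0.346, 0.938, -0.0], [-0.001, 0.0, -1.0]]
force: [-0.0, -0.2, 0.1]
grip_width: 0.001
grasp_force: 0.0
```

```bash
cat >> h.py <<'E'
def knob(n='scene'):
    p,d,ci=grab(n);P=pts(d,ci);x,y,z=np.moveaxis(P,-1,0);h=cv2.cvtColor(p,cv2.COLOR_RGB2HSV)
    m=(h[...,0]>=8)&(h[...,0]<=20)&(h[...,1]>140)&(z>.085)&(z<.122)&(x>.35)&(x<.75)&(y>-.15)&(y<.4)
    q=P[m]
    if len(q)>10:
        q=q[q[:,2]>q[:,2].max()-.01];c=q.mean(0)-[*PIV,0]
        print('knob',len(q),cv2.minAreaRect((q[:,:2]*1000).astype(np.float32)),q[:,2].mean(),'swing',(np.radians(180+YAW)-np.arctan2(c[1],c[0])%(2*np.pi)))
E
python3 - <<'E'
from h import *
print(read_state()['force']);knob()
E
```

```text
[-0.02633591 -0.2043602   0.12531444]
```

```bash
python3 - <<'E'
from h import *
p,_,_=grab('scene');q,_,_=grab('wrist')
a=cv2.resize(p[120:300,240:440],(400,360),interpolation=cv2.INTER_CUBIC)
b=cv2.resize(q,(400,300));b=np.vstack([b,np.zeros((60,400,3),np.uint8)])
cv2.imwrite('pics/d.png',np.hstack([a,b])[:,:,::-1])
E
```

```text
(no output)
```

View pics/d.png

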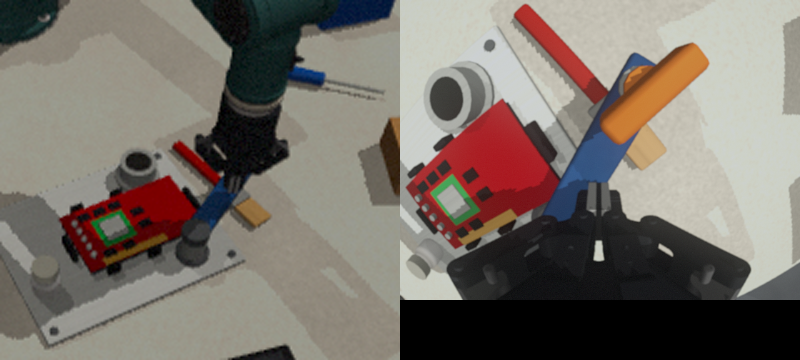

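The picture shows the fingers low against the arm's far-left side face. In the right half (wrist view) the fingers are near (598,195) and the knob near (655,92). The push is working, so I'll continue along the arc.

Request:
jog_arm(steps=[0.009, -0.014, 0, 0, 0, 0, 0.017, -0.029, 0, 0, 0, 0, 0.023, -0.044, 0, 0, 0, 0, 0.027, -0.061, 0, 0, 0, 0, 0.03, -0.077, 0, 0, 0, 0])

```text
clock: 6.07
tool_pos: [0.5591, 0.1809, 0.0422]
tool_rot: [[-0.938, 0.346, -0.0], [0.346, 0.938, -0.0], [0.0, -0.0, -1.0]]
force: [-0.9, -0.2, 0.0]
grip_width: 0.003
grasp_force: 0.0
```

Request:
jog_arm(steps=[0.001, -0.017, 0, 0, 0, 0, 0.001, -0.025, 0, 0, 0, 0, 0.001, -0.033, 0, 0, 0, 0, 0.001, -0.033, 0, 0, 0, 0, 0.001, -0.033, 0, 0, 0, 0])

```text
clock: 6.48
tool_pos: [0.5539, 0.1663, 0.0424]
tool_rot: [[-0.938, 0.346, 0.0], [0.346, 0.938, 0.0], [-0.0, 0.0, -1.0]]
force: [0.0, 0.1, -0.5]
grip_width: -0.003
grasp_force: 0.0
```

```bash
python3 - <<'E'
from h import *
knob();knob('top')
rows([(*arc(s,.078,o),.043,160) for s,o in ((.1,.03),(.05,.03),(0,.03),(0,.025),(0,.02))])
E
```

```text
knob 76 ((532.3318481445312, 265.7391052246094), (16.0906982421875, 58.494388580322266), 23.97576904296875) 0.11302071944502907 swing 1.0759432762395766
knob 33 ((537.3328247070312, 245.027587890625), (11.81857967376709, 21.772539138793945), 26.274738311767578) 0.11458606685931019 swing 0.9945822190574138
6.58 [0.554  0.1667 0.0423] 159.76
[-0.001, -0.001, -0.001, 0, 0, np.float64(-0.003), -0.001, -0.009, -0.001, 0, 0, np.float64(-0.003), -0.003, -0.017, -0.001, 0, 0, np.float64(-0.003), -0.008, -0.026, -0.001, 0, 0, np.float64(-0.003), -0.013, -0.034, -0.001, 0, 0, np.float64(-0.003)]
```

```bash
python3 - <<'E'
from h import *
ci=camera_info('scene')
for P,m in(((.5866,.2122,.0431),(356,212)),((.52,.157,.058),(330,195)),((.532,.264,.114),(366,190))):
    c=ci['world_to_cam']@[*P,1];print(c[0]/c[2]*ci['fx']+ci['cx'],c[1]/c[2]*ci['fy']+ci['cy'],m)
p,d,_=grab('scene');q,_,w=grab('wrist');print(w)
a=cv2.resize(p[140:260,280:400],(400,400),interpolation=cv2.INTER_CUBIC)
b=cv2.resize(q,(400,300));b=np.vstack([b,np.zeros((100,400,3),np.uint8)])
cv2.imwrite('pics/e.png',np.hstack([a,b])[:,:,::-1])
E
```

```text
353.24645292571006 221.37333357659824 (356, 212)
327.8098043141042 205.05798702814113 (330, 195)
366.3701774788223 187.75206028431444 (366, 190)
{'fx': 325.19226210127806, 'fy': 325.19226210127806, 'cx': 277.860620724344, 'cy': 208.47426000105182, 'world_to_cam': array([[ 3.45549432e-01,  9.38400351e-01,  6.09485958e-04,
        -3.48768379e-01],
       [ 8.92790218e-01, -3.28954190e-01,  3.07757645e-01,
        -4.32830203e-01],
       [ 2.89000375e-01, -1.05801336e-01, -9.51464587e-01,
         8.93460023e-02],
       [ 0.00000000e+00,  0.00000000e+00,  0.00000000e+00,
         1.00000000e+00]])}
```

View pics/e.png

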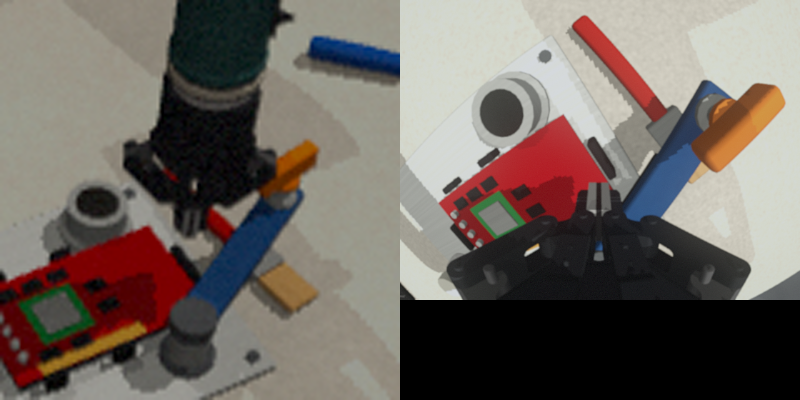

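The picture shows the fingers now on the card's side of the arm. The tips are near scene pixel (338,208), over the card's corner, which looks higher than the reported TCP. I'll check their height from depth.

```bash
python3 - <<'E'
from h import *
s=read_state();print(s['tool_pos'],s['grip_width'])
p,d,ci=grab('scene');P=pts(d,ci)
for v in range(196,222,2): print(v,[(P[v,u].round(3)*1000).astype(int).tolist()+p[v,u].tolist() for u in (334,337,340)])
E
```

```text
[0.55389385 0.16672638 0.04225389] -0.001831295764887327
196 [[565, 149, 147, 17, 15, 17], [570, 156, 150, 63, 57, 52], [563, 168, 140, 10, 7, 8]]
198 [[562, 152, 135, 4, 0, 2], [564, 160, 135, 13, 10, 11], [566, 168, 135, 14, 13, 10]]
200 [[564, 152, 129, 13, 14, 16], [565, 161, 127, 10, 1, 5], [566, 169, 126, 7, 9, 13]]
202 [[564, 153, 121, 6, 12, 8], [561, 164, 114, 27, 22, 24], [570, 168, 122, 13, 13, 11]]
204 [[559, 156, 106, 16, 12, 13], [566, 162, 112, 23, 24, 22], [565, 172, 108, 20, 20, 21]]
206 [[559, 157, 97, 28, 27, 27], [564, 164, 100, 17, 15, 16], [563, 174, 96, 12, 18, 17]]
208 [[558, 159, 87, 34, 31, 29], [566, 164, 94, 29, 30, 30], [565, 174, 90, 17, 11, 11]]
210 [[562, 158, 82, 92, 89, 82], [567, 165, 87, 50, 47, 45], [503, 209, 0, 139, 134, 121]]
212 [[512, 185, 9, 139, 136, 128], [509, 196, 2, 142, 135, 123], [510, 206, -1, 142, 135, 123]]
214 [[519, 182, 8, 78, 76, 74], [516, 194, 0, 139, 133, 119], [519, 203, 2, 144, 138, 126]]
216 [[544, 171, 31, 25, 24, 26], [532, 186, 13, 134, 132, 125], [527, 200, 2, 131, 124, 111]]
218 [[548, 169, 27, 13, 8, 3], [536, 185, 8, 70, 69, 64], [535, 196, 3, 84, 80, 72]]
220 [[551, 169, 22, 85, 0, 8], [562, 173, 33, 19, 19, 21], [548, 190, 11, 81, 81, 76]]
```

Depth puts the true fingertips at z≈0.08, about 38 mm above the reported TCP height. That explains why both pushes missed. I'll go back across the arm and lower while checking against images.

Request:
jog_arm(steps=[-0.03, 0.06, 0, 0, 0, 0, -0.06, 0.12, 0, 0, 0, 0, -0.076, 0.178, 0, 0, 0, 0, -0.076, 0.178, 0, 0, 0, 0, -0.076, 0.178, 0, 0, 0, 0])

```text
clock: 7.15
tool_pos: [0.6204, 0.238, 0.0414]
tool_rot: [[-0.939, 0.344, -0.001], [0.344, 0.939, -0.001], [0.001, -0.001, -1.0]]
force: [-0.8, -0.5, 0.2]
grip_width: 0.001
grasp_force: 0.0
```

Request:
jog_arm(steps=[0, 0, 0.02, 0, 0, 0, 0, 0, 0.03, 0, 0, 0, 0, 0, 0.036, 0, 0, 0, 0, 0, 0.036, 0, 0, 0, 0, 0, 0.036, 0, 0, 0])

```text
clock: 7.57
tool_pos: [0.6195, 0.2361, 0.0238]
tool_rot: [[-0.938, 0.347, -0.001], [0.347, 0.938, -0.0], [0.001, -0.001, -1.0]]
force: [-0.2, -0.6, -0.5]
grip_width: 0.0
grasp_force: 0.0
```

```bash
cat >> h.py <<'E'
def tips():
    s=read_state();x0,y0,z0=s['tool_pos'];p,d,ci=grab('scene');P=pts(d,ci);x,y,z=np.moveaxis(P,-1,0)
    m=(np.hypot(x-x0,y-y0)<.03)&(z>z0+.0)&(z<z0+.12)&(p.max(-1)<70)
    q=P[m];zz=np.sort(q[:,2]);print('tcp',s['tool_pos'].round(4),'dark n',len(q),'low',zz[:40:3].round(3),np.median(q[q[:,2]<zz[0]+.03],0).round(3))
E
python3 - <<'E'
from h import *
tips();knob()
plan([(*arc(1.056,.078,.045),.006,160)])
E
```

```text
tcp [0.6195 0.2361 0.0238] dark n 271 low [0.062 0.067 0.069 0.07  0.071 0.073 0.075 0.075 0.077 0.077 0.079 0.08
 0.081 0.083] [0.629 0.23  0.079]
knob 15 ((536.5147094726562, 239.42306518554688), (8.842719078063965, 15.765862464904785), 57.18647766113281) 0.11254826722668598 swing 0.9747824811430248
7.67 [0.6203 0.2365 0.0247] 159.73 [-0.1  0.5  1.2]
[np.float64(0.618), np.float64(0.232), 0.006, 160] [0.0008, -0.0097, 0.0375, np.float64(-0.0032)]
```

Request:
jog_arm(steps=[0, 0, 0.015, 0, 0, 0, 0, 0, 0.028, 0, 0, 0, 0, 0, 0.034, 0, 0, 0, 0, 0, 0.034, 0, 0, 0, 0, 0, 0.034, 0, 0, 0])

```text
clock: 8.08
tool_pos: [0.6197, 0.2367, 0.0065]
tool_rot: [[-0.938, 0.346, -0.001], [0.346, 0.938, -0.0], [0.001, -0.001, -1.0]]
force: [-1.3, -0.1, -0.1]
grip_width: -0.0
grasp_force: 0.0
```

Request:
jog_arm(steps=[0.012, -0.02, 0, 0, 0, 0, 0.025, -0.04, 0, 0, 0, 0, 0.035, -0.054, 0, 0, 0, 0, 0.045, -0.067, 0, 0, 0, 0, 0.045, -0.067, 0, 0, 0, 0])

```text
clock: 8.5
tool_pos: [0.5864, 0.2123, 0.0076]
tool_rot: [[-0.938, 0.346, -0.001], [0.346, 0.938, -0.001], [0.001, -0.001, -1.0]]
force: [-0.8, 0.4, -0.6]
grip_width: -0.0
grasp_force: 0.0
```

```bash
python3 - <<'E'
from h import *
tips();knob();knob('top');print(read_state()['force'])
rows([(*arc(s,.078),.008,160) for s in (.6,.5,.4,.3,.2)])
E
```

```text
tcp [0.5864 0.2123 0.0076] dark n 294 low [0.009 0.048 0.05  0.051 0.053 0.054 0.055 0.056 0.058 0.059 0.061 0.061
 0.062 0.062] [0.584 0.212 0.009]
knob 7 ((560.3206787109375, 225.62112426757812), (101.35163116455078, 9.185262680053711), 20.937360763549805) 0.11396435919312654 swing 0.7753390124564992
knob 110 ((503.0087890625, 231.177978515625), (14.425642013549805, 61.03091049194336), 38.623294830322266) 0.11474462659975454 swing 0.7764946012770908
[-0.18068162  0.48533616  0.91225131]
8.65 [0.5873 0.213  0.0074] 159.75
[0.016, -0.029, -0.001, 0, 0, np.float64(-0.003), 0.022, -0.045, -0.001, 0, 0, np.float64(-0.003), 0.026, -0.061, -0.001, 0, 0, np.float64(-0.003), 0.029, -0.077, -0.001, 0, 0, np.float64(-0.003), 0.03, -0.094, -0.001, 0, 0, np.float64(-0.003)]
```

Request:
jog_arm(steps=[0.009, -0.014, 0, 0, 0, 0, 0.016, -0.029, 0, 0, 0, 0, 0.022, -0.045, 0, 0, 0, 0, 0.026, -0.061, 0, 0, 0, 0, 0.028, -0.07, 0, 0, 0, 0])

```text
clock: 9.07
tool_pos: [0.5614, 0.1843, 0.0074]
tool_rot: [[-0.938, 0.346, -0.0], [0.346, 0.938, -0.0], [0.0, -0.0, -1.0]]
force: [2.9, 2.3, 0.6]
grip_width: 0.0
grasp_force: 1.3
```

Request:
jog_arm(steps=[0.001, -0.009, 0, 0, 0, 0, 0.002, -0.018, 0, 0, 0, 0, 0.002, -0.028, 0, 0, 0, 0, 0.001, -0.036, 0, 0, 0, 0, 0.001, -0.036, 0, 0, 0, 0])

```text
clock: 9.48
tool_pos: [0.5547, 0.1672, 0.007]
tool_rot: [[-0.938, 0.347, -0.002], [0.347, 0.938, -0.001], [0.001, -0.002, -1.0]]
force: [-0.0, -0.3, 0.3]
grip_width: -0.001
grasp_force: 0.2
```

```bash
python3 - <<'E'
from h import *
knob();knob('top');print(read_state()['force'])
rows([(*arc(s,.078,o),.008,160) for s,o in ((.1,.03),(.05,.03),(0,.03),(0,.025),(0,.02))])
E
```

```text
knob 85 ((520.5193481445312, 147.62889099121094), (150.9730224609375, 44.38138198852539), 23.300674438476562) 0.11369779820809774 swing 0.10024937739911222
[-0.28752582 -0.06756002 -0.21250136]
9.58 [0.5547 0.1675 0.0068] 159.73
[0.0, -0.003, -0.002, 0, 0, np.float64(-0.003), -0.001, -0.011, -0.002, 0, 0, np.float64(-0.003), -0.002, -0.019, -0.002, 0, 0, np.float64(-0.003), -0.007, -0.028, -0.002, 0, 0, np.float64(-0.003), -0.012, -0.036, -0.002, 0, 0, np.float64(-0.003)]
```

Swing is now about 0.1 rad. I'll push slowly to the stop and watch the force.

Request:
jog_arm(steps=[0, -0.003, 0, 0, 0, 0, -0.001, -0.007, 0, 0, 0, 0, -0.001, -0.011, 0, 0, 0, 0, -0.001, -0.011, 0, 0, 0, 0])

```text
clock: 9.92
tool_pos: [0.5539, 0.163, 0.007]
tool_rot: [[-0.938, 0.346, -0.0], [0.346, 0.938, -0.0], [0.0, -0.0, -1.0]]
force: [-0.5, 2.5, -1.7]
grip_width: 0.001
grasp_force: 0.9
```

Request:
jog_arm(steps=[0, -0.003, 0, 0, 0, 0, -0.001, -0.006, 0, 0, 0, 0, -0.002, -0.009, 0, 0, 0, 0])

```text
clock: 10.17
tool_pos: [0.5534, 0.1586, 0.0072]
tool_rot: [[-0.938, 0.346, -0.0], [0.346, 0.938, 0.0], [0.0, 0.0, -1.0]]
force: [0.7, 3.2, -1.8]
grip_width: 0.003
grasp_force: 1.3
```

```bash
python3 - <<'E'
from h import *
knob();print(cur(),read_state()['force'])
E
```

```text
knob 88 ((515.6886596679688, 126.09854125976562), (136.25921630859375, 37.53240966796875), 20.471797943115234) 0.11366948235330368 swing -0.011555442381801395
(array([0.55339107, 0.15822176, 0.00722552]), np.float64(159.75287665788076)) [ 1.20043377  2.70704584 -1.21422112]
```

Request:
jog_arm(steps=[-0.001, -0.004, 0, 0, 0, 0, -0.003, -0.008, 0, 0, 0, 0, -0.004, -0.012, 0, 0, 0, 0])

```text
clock: 10.47
tool_pos: [0.5535, 0.1579, 0.0075]
tool_rot: [[-0.938, 0.346, 0.001], [0.346, 0.938, 0.011], [0.003, 0.011, -1.0]]
force: [2.2, 20.2, -3.5]
grip_width: -0.0
grasp_force: 9.7
```

Request:
jog_arm(steps=[-0.001, -0.004, 0, 0, 0, 0, -0.001, -0.006, 0, 0, 0, 0, -0.001, -0.006, 0, 0, 0, 0])

```text
clock: 10.72
tool_pos: [0.5535, 0.158, 0.0076]
tool_rot: [[-0.939, 0.345, 0.003], [0.345, 0.939, 0.016], [0.003, 0.016, -1.0]]
force: [3.5, 23.4, -5.1]
grip_width: -0.0
grasp_force: 11.0
```

Hard against the stop at 23 N. I'll back off, rise and measure the knob.

Request:
jog_arm(steps=[0, 0.03, 0, 0, 0, 0, 0, 0.07, 0, 0, 0, 0, 0, 0.1, -0.06, 0, 0, 0, 0, 0.15, -0.14, 0, 0, 0, 0, 0.2, -0.22, 0, 0, 0], grip=1)

```text
clock: 11.13
tool_pos: [0.5843, 0.2366, 0.1078]
tool_rot: [[-0.938, 0.347, -0.004], [0.347, 0.938, -0.004], [0.002, -0.005, -1.0]]
force: [0.6, 0.5, -0.2]
grip_width: 0.71
grasp_force: 0.0
```

Request:
jog_arm(steps=[0, 0, -0.07, 0, 0, 0, 0, 0, -0.1, 0, 0, 0, 0, 0, -0.1, 0, 0, 0])

```text
clock: 11.38
tool_pos: [0.5881, 0.2378, 0.1647]
tool_rot: [[-0.938, 0.346, 0.011], [0.346, 0.938, 0.001], [-0.01, 0.005, -1.0]]
force: [0.2, -0.2, 0.9]
grip_width: 1.002
grasp_force: 0.0
```

```bash
python3 - <<'E'
from h import *
print(cur(),read_state()['force'])
for n in('scene','top'):
    p,d,ci=grab(n);P=pts(d,ci);x,y,z=np.moveaxis(P,-1,0);h=cv2.cvtColor(p,cv2.COLOR_RGB2HSV)
    m=((h[...,0]>=8)&(h[...,0]<=20)&(h[...,1]>140)&(z>.100)&(z<.122)&(np.hypot(x-POST[0],y-POST[1])<.06))
    q=P[m]; 
    if len(q)>5:print(n,len(q),cv2.minAreaRect((q[:,:2]*1000).astype(np.float32)),q.mean(0))
q,_,w=grab('wrist','f.png')
E
```

```text
(array([0.58814444, 0.23783299, 0.16468928]), np.float64(159.7539242721439)) [ 0.16442346 -0.22883714  0.88983189]
scene 112 ((479.1414794921875, 111.9487533569336), (15.679024696350098, 63.436676025390625), 82.9214859008789) [0.4840678  0.10984242 0.11137497]
top 125 ((477.7548828125, 112.37283325195312), (15.755915641784668, 60.956119537353516), 82.31551361083984) [0.47832779 0.11137717 0.11426129]
```

View pics/f.png

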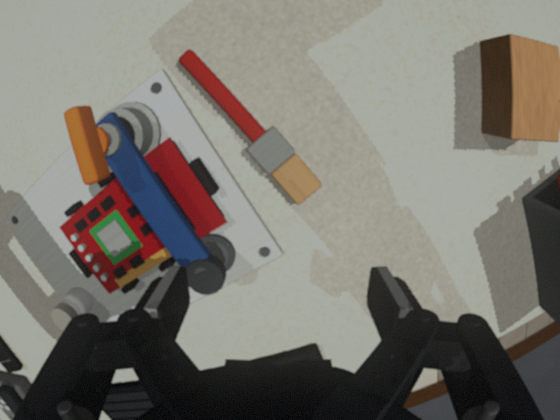

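The picture shows the arm closed over the card, with the knob near (88,145) over the post. The open fingertips are near (175,290) and (385,285). Next I'll go over the knob.

```bash
python3 - <<'E'
from h import *
plan([(.4785,.1122,.14,172.6)])
E
```

```text
11.53 [0.5846 0.2366 0.1564] 159.72 [ 0.1 -0.8 -0.7]
[0.478, 0.112, 0.14, 172.6] [0.1127, -0.3069, 0.0328, np.float64(-0.1499)]
```

Request:
jog_arm(steps=[0.03, -0.07, 0.01, 0, 0, -0.04, 0.06, -0.14, 0.02, 0, 0, -0.08, 0.09, -0.22, 0.03, 0, 0, -0.12, 0.113, -0.307, 0.033, 0, 0, -0.15, 0.113, -0.307, 0.033, 0, 0, -0.15])

```text
clock: 11.95
tool_pos: [0.4725, 0.1083, 0.1367]
tool_rot: [[-0.991, 0.131, -0.011], [0.131, 0.991, -0.005], [0.011, -0.006, -1.0]]
force: [0.2, -0.2, -0.5]
grip_width: 0.995
grasp_force: 0.0
```

```bash
python3 - <<'E'
from h import *
s=read_state();print(s['tool_pos'],cur()[1])
for n in ('scene','top'):
    p,d,ci=grab(n);P=pts(d,ci);x,y,z=np.moveaxis(P,-1,0)
    m=(np.hypot(x-.4785,y-.1122)<.085)&(p.max(-1)<70)&(z>.118);q=P[m];zz=np.sort(q[:,2]);print(n,len(zz),zz[:60:4].round(3))
    low=q[q[:,2]<zz[0]+.015];print(low.round(3)[::5].tolist())
plan([(.4785,.1122,.09,172.6)])
E
```

```text
[0.47254974 0.10834528 0.13672736] 172.49444877110648
scene 5487 [0.187 0.191 0.193 0.194 0.196 0.196 0.197 0.199 0.2   0.2   0.202 0.204
 0.205 0.207 0.207]
[[0.47, 0.153, 0.2], [0.482, 0.152, 0.2], [0.488, 0.164, 0.199], [0.492, 0.157, 0.201], [0.493, 0.154, 0.198], [0.474, 0.054, 0.199], [0.488, 0.151, 0.187], [0.477, 0.062, 0.196]]
top 3663 [0.234 0.238 0.239 0.24  0.241 0.248 0.258 0.262 0.266 0.268 0.273 0.276
 0.278 0.282 0.284]
[[0.483, 0.06, 0.239], [0.47, 0.038, 0.238], [0.465, 0.038, 0.237], [0.46, 0.04, 0.248], [0.456, 0.045, 0.24]]
12.05 [0.4769 0.1114 0.139 ] 172.45 [0.5 0.1 0.6]
[0.478, 0.112, 0.09, 172.6] [-0.0031, 0.002, 0.098, np.float64(-0.0017)]
```

Request:
jog_arm(steps=[0, 0, 0.05, 0, 0, 0, -0.003, 0.002, 0.1, 0, 0, 0, -0.003, 0.002, 0.14, 0, 0, 0, -0.003, 0.002, 0.16, 0, 0, 0, -0.003, 0.002, 0.17, 0, 0, 0])

```text
clock: 12.47
tool_pos: [0.4796, 0.1143, 0.0536]
tool_rot: [[-0.992, 0.127, -0.005], [0.127, 0.992, -0.001], [0.005, -0.001, -1.0]]
force: [-0.1, -0.1, -0.9]
grip_width: 0.999
grasp_force: 0.0
```

Request:
jog_arm(steps=[0, 0, 0, 0, 0, 0, 0, 0, 0, 0, 0, 0, 0, 0, 0, 0, 0, 0])

```text
clock: 12.72
tool_pos: [0.4821, 0.1143, 0.0579]
tool_rot: [[-0.992, 0.128, 0.003], [0.128, 0.992, 0.0], [-0.003, 0.001, -1.0]]
force: [-0.8, 0.1, -0.4]
grip_width: 1.004
grasp_force: 0.0
```

```bash
python3 - <<'E'
from h import *
plan([(.4785,.1122,.054,172.6)]);p,_,_=grab('scene');q,_,_=grab('wrist')
a=cv2.resize(p[130:250,240:360],(400,400),interpolation=cv2.INTER_CUBIC)
b=cv2.resize(q,(400,300));b=np.vstack([b,np.zeros((100,400,3),np.uint8)])
cv2.imwrite('pics/g.png',np.hstack([a,b])[:,:,::-1])
E
```

```text
12.72 [0.4821 0.1143 0.0579] 172.66 [-0.8  0.1 -0.4]
[0.478, 0.112, 0.054, 172.6] [0.0066, -0.005, 0.0078, np.float64(0.0007)]
```

View pics/g.png

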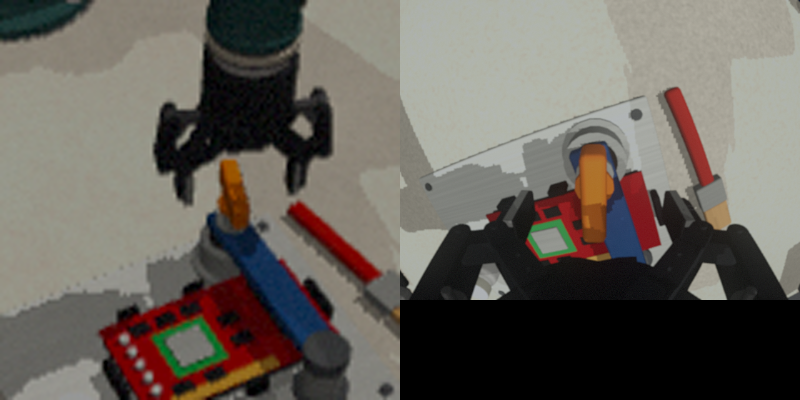

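The picture shows the open fingers straddling the orange knob, which is at (232,190) on the left and (594,190) in the wrist view. I'll centre and close.

Request:
jog_arm(steps=[0.007, -0.005, 0.008, 0, 0, 0, 0.007, -0.005, 0.008, 0, 0, 0, 0.007, -0.005, 0.008, 0, 0, 0])

```text
clock: 13.07
tool_pos: [0.4766, 0.1117, 0.0524]
tool_rot: [[-0.992, 0.128, -0.0], [0.128, 0.992, -0.0], [0.0, -0.0, -1.0]]
force: [-1.0, 0.0, -0.7]
grip_width: 1.0
grasp_force: 0.0
```

Request:
jog_arm(steps=[0, 0, 0, 0, 0, 0, 0, 0, 0, 0, 0, 0, 0, 0, 0, 0, 0, 0, 0, 0, 0, 0, 0, 0, 0, 0, 0, 0, 0, 0], grip=0)

```text
clock: 13.48
tool_pos: [0.477, 0.1119, 0.0525]
tool_rot: [[-0.992, 0.128, 0.0], [0.128, 0.992, -0.0], [-0.0, -0.0, -1.0]]
force: [0.1, 0.2, 0.6]
grip_width: 0.299
grasp_force: 0.0
```

Request:
jog_arm(steps=[0, 0, 0, 0, 0, 0, 0, 0, 0, 0, 0, 0, 0, 0, 0, 0, 0, 0])

```text
clock: 13.73
tool_pos: [0.477, 0.1118, 0.0526]
tool_rot: [[-0.992, 0.128, 0.0], [0.128, 0.992, -0.0], [-0.0, -0.0, -1.0]]
force: [-0.5, -0.3, 0.8]
grip_width: 0.176
grasp_force: 60.6
```

Request:
jog_arm(steps=[0, 0, 0.006, 0, 0, 0, 0, 0, 0.012, 0, 0, 0, 0, 0, 0.017, 0, 0, 0, 0, 0, 0.017, 0, 0, 0])

```text
clock: 14.07
tool_pos: [0.4774, 0.1118, 0.0466]
tool_rot: [[-0.992, 0.128, 0.001], [0.128, 0.992, -0.0], [-0.001, -0.0, -1.0]]
force: [-5.5, -0.6, 13.6]
grip_width: 0.176
grasp_force: 62.8
```

Request:
jog_arm(steps=[0, 0, 0.004, 0, 0, 0.05, 0, 0, 0.004, 0, 0, 0.11, 0, 0, 0.004, 0, 0, 0.17, 0, 0, 0.004, 0, 0, 0.23, 0, 0, 0.004, 0, 0, 0.29])

```text
clock: 14.48
tool_pos: [0.4777, 0.1122, 0.0463]
tool_rot: [[-0.843, 0.537, 0.002], [0.537, 0.843, 0.0], [-0.002, 0.001, -1.0]]
force: [-8.9, -0.8, 21.5]
grip_width: 0.176
grasp_force: 63.7
```

Request:
jog_arm(steps=[0, 0, 0, 0, 0, 0.06, 0, 0, 0, 0, 0, 0.12, 0, 0, 0, 0, 0, 0.18, 0, 0, 0, 0, 0, 0.24, 0, 0, 0, 0, 0, 0.3])

```text
clock: 14.9
tool_pos: [0.4773, 0.1124, 0.0447]
tool_rot: [[-0.526, 0.851, 0.001], [0.851, 0.526, 0.001], [-0.0, 0.002, -1.0]]
force: [-3.1, -0.5, 7.9]
grip_width: 0.172
grasp_force: 61.6
```

Request:
jog_arm(steps=[0, 0, 0.008, 0, 0, 0, 0, 0, 0.016, 0, 0, 0, 0, 0, 0.024, 0, 0, 0, 0, 0, 0.03, 0, 0, 0, 0, 0, 0.03, 0, 0, 0])

```text
clock: 15.32
tool_pos: [0.4776, 0.1119, 0.0322]
tool_rot: [[-0.528, 0.849, 0.002], [0.849, 0.528, -0.0], [-0.001, 0.002, -1.0]]
force: [-9.5, -1.7, 20.6]
grip_width: 0.18
grasp_force: 63.8
```

In the slot and 20 mm down. Now I'll screw it in.

Request:
jog_arm(steps=[0, 0, 0, 0, 0, 0.06, 0, 0, 0, 0, 0, 0.12, 0, 0, 0, 0, 0, 0.18, 0, 0, 0, 0, 0, 0.24, 0, 0, 0, 0, 0, 0.3])

```text
clock: 15.73
tool_pos: [0.4778, 0.1119, 0.0312]
tool_rot: [[-0.103, 0.995, 0.002], [0.995, 0.103, -0.0], [-0.0, 0.002, -1.0]]
force: [-8.1, -1.7, 21.7]
grip_width: 0.175
grasp_force: 63.7
```

Request:
jog_arm(steps=[0, 0, -0.003, 0, 0, 0.06, 0, 0, -0.003, 0, 0, 0.12, 0, 0, -0.003, 0, 0, 0.18, 0, 0, -0.003, 0, 0, 0.24, 0, 0, -0.003, 0, 0, 0.3])

```text
clock: 16.15
tool_pos: [0.4777, 0.1119, 0.0314]
tool_rot: [[0.34, 0.941, 0.002], [0.941, -0.34, -0.0], [0.001, 0.002, -1.0]]
force: [-5.7, -1.2, 16.0]
grip_width: 0.179
grasp_force: 62.8
```

```bash
python3 - <<'E'
from h import *
print(cur(),read_state()['force'],read_state()['wrist_torque'])
E
```

```text
(array([0.47767499, 0.11192988, 0.03135163]), np.float64(70.14184997776174)) [-5.73575863 -1.15016801 15.98616468] [-0.20418218  1.13603932  0.02675365]
```

Request:
jog_arm(steps=[0, 0, 0, 0, 0, 0.06, 0, 0, 0, 0, 0, 0.12, 0, 0, 0, 0, 0, 0.18, 0, 0, 0, 0, 0, 0.24, 0, 0, 0, 0, 0, 0.3])

```text
clock: 16.57
tool_pos: [0.4777, 0.1119, 0.0313]
tool_rot: [[0.715, 0.699, 0.002], [0.699, -0.715, -0.0], [0.001, 0.002, -1.0]]
force: [-5.1, -1.7, 14.7]
grip_width: 0.177
grasp_force: 62.7
```

Request:
jog_arm(steps=[0, 0, 0, 0, 0, 0.06, 0, 0, 0, 0, 0, 0.12, 0, 0, 0, 0, 0, 0.18, 0, 0, 0, 0, 0, 0.24, 0, 0, 0, 0, 0, 0.3])

```text
clock: 16.98
tool_pos: [0.4778, 0.1118, 0.0314]
tool_rot: [[0.948, 0.318, 0.002], [0.318, -0.948, -0.0], [0.002, 0.001, -1.0]]
force: [-5.5, -1.3, 14.6]
grip_width: 0.178
grasp_force: 62.7
```

```bash
python3 - <<'E'
from h import *
print(cur(),read_state()['force'],read_state()['wrist_torque'],read_state()['q'])
E
```

```text
(array([0.47781883, 0.11175339, 0.03135822]), np.float64(18.56988078104721)) [-5.51528019 -1.31884552 14.58880627] [-0.33941478  1.13292492  0.04637404] [ 1.14651418e-01  5.06600627e-02  1.74878933e+00 -6.96573265e-04
  1.34001225e+00  1.36150187e+00]
```

Request:
jog_arm(steps=[0, 0, 0, 0, 0, 0.05, 0, 0, 0, 0, 0, 0.1, 0, 0, 0, 0, 0, 0.15, 0, 0, 0, 0, 0, 0.2, 0, 0, 0, 0, 0, 0.2])

```text
clock: 17.4
tool_pos: [0.4778, 0.1117, 0.0313]
tool_rot: [[1.0, 0.026, 0.002], [0.026, -1.0, -0.001], [0.002, 0.001, -1.0]]
force: [-6.4, -1.4, 15.2]
grip_width: 0.177
grasp_force: 62.7
```

```bash
python3 - <<'E'
from h import *
print(cur(),read_state()['force'],read_state()['wrist_torque'])
E
```

```text
(array([0.47778053, 0.11171425, 0.03134654]), np.float64(1.4902358102060282)) [-6.40175934 -1.43994991 15.18926932] [-0.36694915  1.12067409 -0.09307481]
```

Request:
jog_arm(steps=[0, 0, 0, 0, 0, 0.04, 0, 0, 0, 0, 0, 0.08, 0, 0, 0, 0, 0, 0.12, 0, 0, 0, 0, 0, 0.12])

```text
clock: 17.73
tool_pos: [0.4778, 0.1117, 0.0313]
tool_rot: [[0.988, -0.153, 0.002], [-0.153, -0.988, -0.001], [0.002, 0.0, -1.0]]
force: [-5.7, -0.4, 14.5]
grip_width: 0.177
grasp_force: 62.7
```

```bash
python3 - <<'E'
from h import *
print(cur(),read_state()['force'],read_state()['wrist_torque'])
E
```

```text
(array([0.47775528, 0.1116902 , 0.03133479]), np.float64(-8.793460799015694)) [-5.66800236 -0.37384701 14.53352265] [-0.3351048   1.12692723 -0.03322155]
```

Request:
jog_arm(steps=[0, 0, -0.004, 0, 0, 0, 0, 0, -0.008, 0, 0, 0, 0, 0, -0.011, 0, 0, 0, 0, 0, -0.011, 0, 0, 0])

```text
clock: 18.07
tool_pos: [0.4773, 0.1117, 0.0335]
tool_rot: [[0.989, -0.151, 0.001], [-0.151, -0.989, -0.0], [0.001, 0.0, -1.0]]
force: [0.9, -1.6, 0.4]
grip_width: 0.176
grasp_force: 60.3
```

Request:
jog_arm(steps=[0, 0, 0, 0, 0, 0, 0, 0, 0, 0, 0, 0, 0, 0, 0, 0, 0, 0, 0, 0, -0.01, 0, 0, 0, 0, 0, -0.03, 0, 0, 0], grip=1)

```text
clock: 18.48
tool_pos: [0.4758, 0.1118, 0.048]
tool_rot: [[0.989, -0.151, -0.003], [-0.151, -0.989, -0.0], [-0.003, 0.001, -1.0]]
force: [0.3, 0.1, 0.5]
grip_width: 0.873
grasp_force: 0.0
```

Request:
jog_arm(steps=[0, 0, -0.05, 0, 0, 0, 0, 0, -0.12, 0, 0, 0, 0, 0, -0.2, 0, 0, 0, 0, 0, -0.28, 0, 0, 0, 0, 0, -0.28, 0, 0, 0])

```text
clock: 18.9
tool_pos: [0.4818, 0.1126, 0.2004]
tool_rot: [[0.988, -0.151, 0.019], [-0.151, -0.989, 0.002], [0.019, -0.005, -1.0]]
force: [1.0, 0.5, 1.5]
grip_width: 1.003
grasp_force: 0.0
```

Request:
jog_arm(steps=[-0.07, 0, 0, 0, 0, 0, -0.14, 0, 0, 0, 0, 0, -0.22, 0, 0, 0, 0, 0, -0.22, 0, 0, 0, 0, 0, -0.22, 0, 0, 0, 0, 0])

```text
clock: 19.32
tool_pos: [0.3673, 0.1289, 0.1901]
tool_rot: [[0.989, -0.15, 0.003], [-0.15, -0.989, 0.001], [0.003, -0.001, -1.0]]
force: [1.2, 0.1, 0.6]
grip_width: 0.998
grasp_force: 0.0
```

```bash
python3 - <<'E'
from h import *
print(cur(),read_state()['force'])
for n in('scene','top'):
    p,d,ci=grab(n,n+'9.png');P=pts(d,ci);x,y,z=np.moveaxis(P,-1,0);h=cv2.cvtColor(p,cv2.COLOR_RGB2HSV)
    m=((h[...,0]>=8)&(h[...,0]<=20)&(h[...,1]>140)&(z>.070)&(z<.122)&(np.hypot(x-POST[0],y-POST[1])<.06))
    q=P[m]
    if len(q)>5:
        t=q[q[:,2]>np.percentile(q[:,2],50)];print(n,len(q),cv2.minAreaRect((q[:,:2]*1000).astype(np.float32)),np.percentile(q[:,2],[10,50,75,90]).round(4))
a,b=[cv2.imread('pics/%s9.png'%n) for n in('scene','top')]
cv2.imwrite('pics/z.png',np.hstack([cv2.resize(a[130:310,230:430],(400,360)),cv2.resize(b[130:310,140:340],(400,360))]))
E
```

```text
(array([0.36733647, 0.12886167, 0.1900918 ]), np.float64(-8.605227042385847)) [1.24553674 0.07262958 0.64815032]
scene 124 ((481.7774658203125, 108.28971862792969), (19.42727279663086, 67.76468658447266), 81.49685668945312) [0.0773 0.0931 0.0951 0.0962]
top 143 ((477.9885559082031, 111.48999786376953), (24.850187301635742, 60.75425338745117), 67.85436248779297) [0.0754 0.0942 0.0963 0.0978]
```

View pics/z.png

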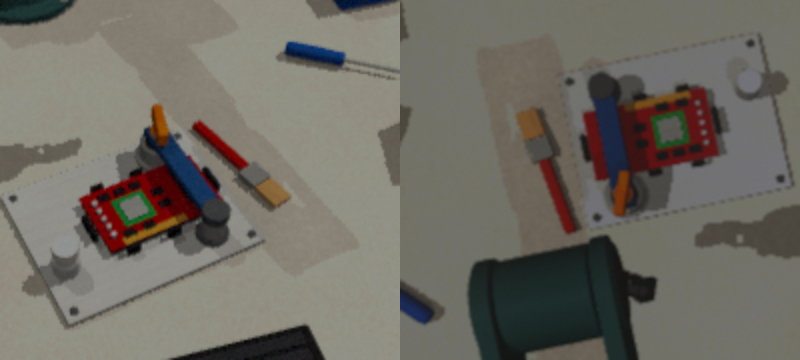

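The picture shows the arm closed over the card with the knob down at (160,125). Its top is at about 95 mm, roughly 19 mm below where it started. The card, brush and jar are undisturbed.

```bash
python3 -c "
from workcell import *
print(finish_job())"
```

```text
the job is handed in; nothing more can be done
None
```

I handed the job in at about 19 s: the clamp arm is hard against its stop, and the knob is screwed home, staying about 19 mm down after release; the final images show the card and nearby things in place, but `finish_job` returned no verdict.

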